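Function-test the flanged sleeve and count it

TASK

Test the spring plunger of the sleeve that has a wide flange round its foot: press the plunger gently right down with your fingertips and let it spring back up, then press the large count key of the tally counter beside the sleeves right down and let go. Leave the other plungers, the small reset key and everything else alone, and do not lift, tip or shift any sleeve.

Things in the scene. Friction and masses are not known exactly. Their poses are not given: they have to be found in the camera images.
- sleeve_flanged: Loose bare-steel sleeve standing upright on the bench, about 0.5 kg: the only one with a wide flat flange round its FOOT: body 50 mm across, 80 mm tall; flange 74 mm across, 9 mm thick, on the bench. THE ONE TO TEST. Origin: centre of the underside; z up. A steel plunger 22 mm across stands 16 mm out of the middle of its top.
- plunger_flanged (a joint): How far the spring plunger of sleeve_flanged is pushed in, m: 0 up, 0.008 fully in.
- sleeve_collared: Loose bare-steel sleeve standing upright on the bench, about 0.5 kg: body 50 mm across, 80 mm tall, with a raised collar 62 mm across round its UPPER end (from 64 to 78 mm up); narrow foot. Leave alone. Origin: centre of the underside; z up. A steel plunger 22 mm across stands 16 mm out of the middle of its top.
- plunger_collared (a joint): How far the spring plunger of sleeve_collared is pushed in, m: 0 up, 0.008 fully in.
- sleeve_plain: Loose bare-steel sleeve standing upright on the bench, about 0.5 kg: a plain cylinder 50 mm across, 80 mm tall. Leave alone. Origin: centre of the underside; z up. A steel plunger 22 mm across stands 16 mm out of the middle of its top.
- plunger_plain (a joint): How far the spring plunger of sleeve_plain is pushed in, m: 0 up, 0.008 fully in.
- sleeve_tall: Loose bare-steel sleeve standing upright on the bench, about 0.5 kg: a plain cylinder 44 mm across, 100 mm tall, the tallest. Leave alone. Origin: centre of the underside; z up. A steel plunger 22 mm across stands 16 mm out of the middle of its top.
- plunger_tall (a joint): How far the spring plunger of sleeve_tall is pushed in, m: 0 up, 0.008 fully in.
- plunger_flanged_top (a point): Centre of the top face of the plunger (22 mm across) of sleeve_flanged; moves down with the plunger. 96 mm above the bench when up. It slides straight down 8 mm; its spring pushes back with 1.8 N at first and 6 N when fully in, where it meets a rigid stop, and it rises by itself when let go.
- plunger_collared_top (a point): Centre of the top face of the plunger (22 mm across) of sleeve_collared; moves down with the plunger. 96 mm above the bench. Same spring.
- plunger_plain_top (a point): Centre of the top face of the plunger (22 mm across) of sleeve_plain; moves down with the plunger. 96 mm above the bench. Same spring.
- plunger_tall_top (a point): Centre of the top face of the plunger (22 mm across) of sleeve_tall; moves down with the plunger. 116 mm above the bench. Same spring.
- counter: Bench tally counter, a grey plastic box fixed to the bench, 80 mm (its x) by 130 mm (its y) by 30 mm high, with two round black keys on top: the large count key and, 65 mm away, the small reset key. Origin: centre of the underside; z up.
- count_key_top (a point): Centre of the top of the large count key, 28 mm across, standing 14 mm out of the box (44 mm above the bench); at (-8, +30) mm in the counter's x, y. Slides straight down 6 mm, 1.5 N at first and 5 N when fully down on a rigid stop; springs back up.
- count_key (a joint): How far the count key is down, m: 0 up, 0.006 fully down.
- reset_key_top (a point): Centre of the top of the small reset key, 12 mm across, standing 7 mm out of the box (37 mm above the bench); at (-8, -35) mm in the counter's x, y. Leave alone.
- reset_key (a joint): How far the reset key is down, m: 0 up, 0.004 fully down.
- bearing_ring: Loose steel ring lying flat among the sleeves, 42 mm across, 16 mm high. Origin: centre of the underside. Leave alone.
- collar_stack: Steel piece like three stacked collars, 52 mm across, 72 mm tall, loose. Origin: centre of the underside. Leave alone.
- hammer: Hammer lying on the bench, 260 mm long, along its x. Leave alone.
- wrench: Wrench lying on the bench on the robot's side, 180 mm long, along its x. Leave alone.
- pin_box: Open cardboard box of steel pins, fixed, 110 by 150 mm, 50 mm high. Origin: centre of the underside. Not needed.
Not all that is in view belongs to the job. Leave any red look-alike of the sleeve_flanged alone. Leave any green look-alike of the counter alone.

How it is judged:
By the outcome, as a careful person would: the job done as asked, in the order asked, and still so for the second after the job is handed in, with the robot touching nothing.
It also fails if it takes over 45 s, if anything falls off the work surface, if the arm or the gripper's body presses on something with over 40 N, if the wrist force passes 120 N, or if a joint passes its speed limit or range.

ROBOT

A 7-joint arm with a two-finger parallel gripper is mounted at the origin on the work surface. World frame = base frame: x ahead of the robot, y to its left, z up, the work surface at z = 0. Lengths are in m, angles in rad, forces in N, time in s.
With the tool pointing down it reaches from about 0.35 to 0.775 m from the base axis. Payload 3.1 kg.
Tool frame: the origin (TCP) lies on the centre line of the jaws, within the pads' length; the fingertips stand 14 mm ahead of it and the grasp point (between the pads) lies 5 mm behind it; z points along the fingers, y is the line along which they close (so a half turn about z gives the same grasp; the last joint's range is limited). The gripper opens to 85 mm and grips with 20 to 120 N. Pads are 22 mm wide; open, the fingers measure 114 mm over their backs; the gripper's body (76 mm by 85 mm) begins 54 mm behind the grasp point. The pads swing forward as they close: fully open they stand 13 mm farther back than shut.
Start: joints at [1.215, 0.311, 0.014, 1.512, -0.004, 1.319, -0.027], TCP at [0.17, -0.523, 0.245] pointing down, gripper open.
Joint ranges: [-2.7, 2.7], [-0.3, 1.91], [-1.27, 1.3], [0.12, 2.57], [-1.44, 4.58], [0.2, 2.03], [-3.05, 3.05]. Speed limits (rad/s): [2.79, 2.79, 3.14, 3.14, 3.14, 3.14, 3.14].

INTERFACE

Orientations are given as a unit quaternion [x, y, z, w].
In Python, from workcell import ctrl gives the robot as it stands. Calls block until the motion is done:
- ctrl.movep(position, orientation): joint-space move of the TCP to a pose.
- ctrl.move_linear(position, ori=None, vel=0.15): straight line of the TCP; ori=None keeps the orientation; vel is the mean speed in m/s.
- ctrl.move_j(angles): joint-space move.
- ctrl.open() and ctrl.gripper_close(force=None): open the fingers fully, or close them until they stop; force is the grip in N (None keeps the last).
- ctrl.dwell(seconds).
- ctrl.inverse_kinematics(position, orientation): joint angles nearest the present ones, or None.
- ctrl.read_camera(name): name is "scene" or "top"; returns the picture (400x640x3 uint8, red, green, blue); there is no depth.
- ctrl.get_calibration(name): a dict with "vfov" (degrees; the focal length in pixels is half the picture's height over the tangent of half this angle, whatever the lens; pixels are square), "cx", "cy" (the principal point, pixels), "extrinsics" (4x4, takes a point from camera to world coordinates). Camera axes: x right, y down, z forward; pixel columns grow to the right and rows downward; lengths in m; the calibration is good to about 2 mm. A picture is of the moment at which its call begins. get_calibration takes no time and is no camera call.
A pose or a line that the arm cannot do raises ctrl.MotionError and nothing moves.
- ctrl.job_done(): hands the job in; it is judged then, once.
Readings, each from a call of its own:
- ctrl.get_clock(): time.
- ctrl.get_qpos(): joint angles.
- ctrl.get_joint_vel(): joint speeds.
- ctrl.get_tau(): joint torques, N m.
- ctrl.get_position(): TCP position.
- ctrl.get_orientation(): TCP orientation.
- ctrl.get_force(): force on the tool from outside, world axes, zero at the start.
- ctrl.get_torque(): the same for the moment, N m.
- ctrl.get_finger_gap(): opening from 0.0 (shut) to 1.0 (fully open).
- ctrl.get_grip_force(): force on a finger pad.
Only numpy, scipy, OpenCV 4.12 (cv2) and the standard library are available. Lean on these libraries where they do the work, as an engineer would, in place of code of your own. Each camera call takes 0.05 s, during which the arm holds its last target. There are 200 camera calls.

## Working session

There is one attempt and no reset: what is moved stays moved. The work goes in short steps, each a Python script; the robot and the scene stay as the last script left them, time stands still between calls to the robot, and variables do not carry over. Pictures are saved under pics/ and viewed, at most 10 in all, crops included, and the job is handed in when it is done.

```bash
mkdir -p pics; python3 - <<'E'
from workcell import ctrl
import cv2
for n in("scene","top"):
    cv2.imwrite(f"pics/{n}0.png",ctrl.read_camera(n)[:,:,::-1]); print(n,ctrl.get_calibration(n))
print(ctrl.get_clock(),ctrl.get_orientation(),ctrl.get_position())
E
```

```text
scene {'vfov': 43.1932068772505, 'cx': 315.47126476658644, 'cy': 200.4156094079692, 'extrinsics': array([[-0.82405752,  0.38043943, -0.41975594,  1.08184292],
       [ 0.56645659,  0.54355036, -0.61941903,  0.74872546],
       [-0.00749293, -0.74821043, -0.66341918,  0.88997354],
       [ 0.        ,  0.        ,  0.        ,  1.        ]])}
top {'vfov': 52.993338257497, 'cx': 317.36981192686704, 'cy': 192.37601250242506, 'extrinsics': array([[ 0.00950386, -0.99790333,  0.0640205 ,  0.49069035],
       [-0.99960098, -0.01118409, -0.02593817,  0.0154706 ],
       [ 0.0265998 , -0.06374844, -0.99761144,  1.18965401],
       [ 0.        ,  0.        ,  0.        ,  1.        ]])}
0.1 [ 9.87708806e-01  1.56301495e-01 -2.19394373e-04 -1.05334257e-03] [ 0.16957449 -0.52255258  0.24430394]
```

View pics/scene0.png

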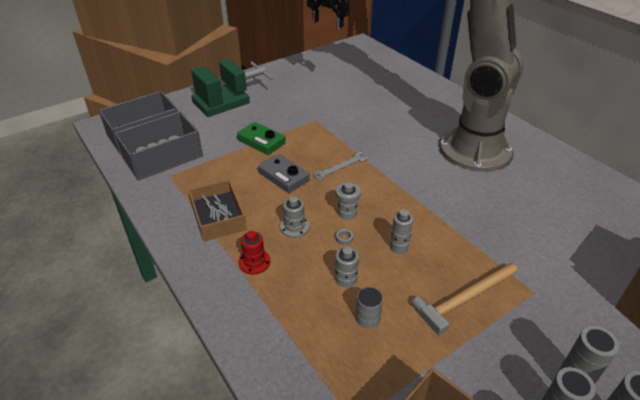

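View pics/top0.png

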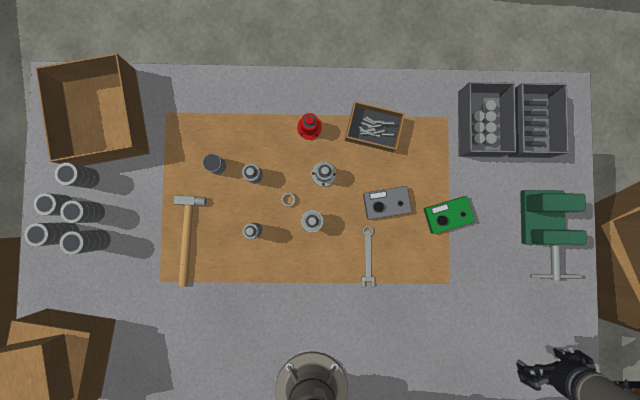

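The top view shows the flanged sleeve at about (324,172), the collared one at (312,221) and the grey counter at (388,203), with its large key at about (379,207). In the scene view the flanged sleeve is at (293,215) and the counter at (284,172). I'll enlarge both.

```bash
python3 - <<'E'
import cv2,numpy as np
t=cv2.imread("pics/top0.png")[145:245,295:425]; s=cv2.imread("pics/scene0.png")[145:245,245:375]
f=lambda a:cv2.resize(a,None,fx=6,fy=6,interpolation=cv2.INTER_CUBIC)
cv2.imwrite("pics/tc.png",f(t));cv2.imwrite("pics/sc.png",f(s))
E
```

```text
(no output)
```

View pics/tc.png

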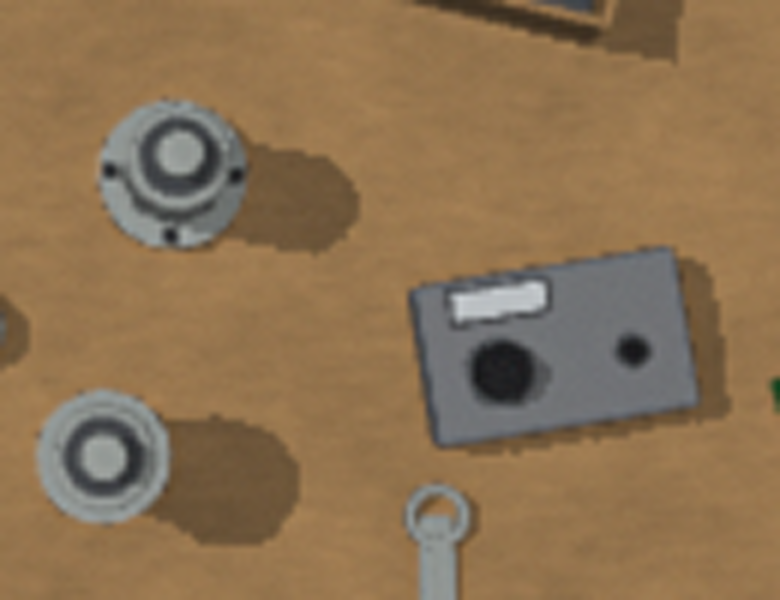

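View pics/sc.png

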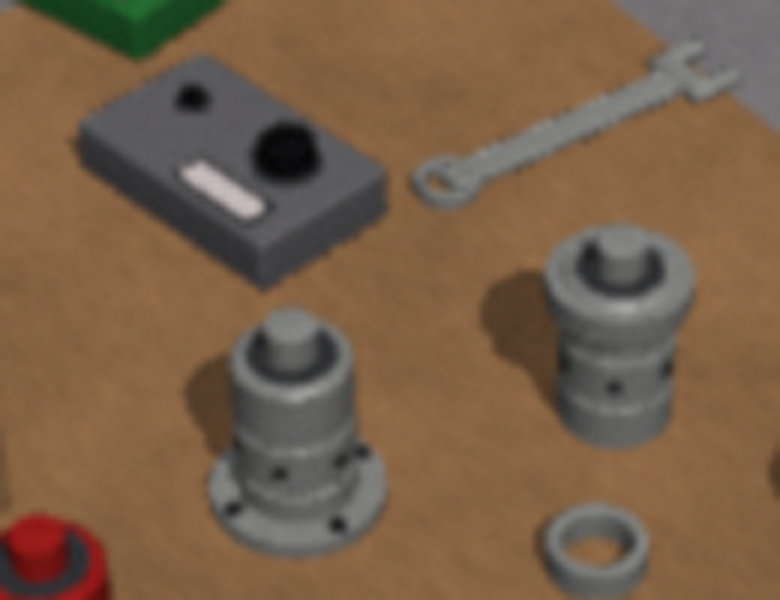

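Top crop: plunger top at (181,152), count key at (502,372), reset key at (633,351), flange centre at (173,175). Scene crop: plunger top at (292,323), count key top at (286,146). Next I intersect these rays with the known heights in both cameras and compare.

```bash
cat >h.py <<'E'
import numpy as np
from workcell import ctrl
def loc(n,u,v,z):
    c=ctrl.get_calibration(n);f=200/np.tan(np.radians(c["vfov"]/2));E=c["extrinsics"]
    d=E[:3,:3]@[(u-c["cx"])/f,(v-c["cy"])/f,1];o=E[:3,3]
    return (o+d*(z-o[2])/d[2])[:2]
E
python3 - <<'E'
from h import *
from scipy.spatial.transform import Rotation as R
for nm,T,S,z in[("pl",(181,152),(292,323),.096),("key",(502,372),(286,146),.044),("reset",(633,351),(192,96),.037),("coll",(103,457),(621,242),.096),("flange",(173,174.5),(297,487),.009)]:
    g=lambda p,o:((p[0]+.5)/6-.5+o,(p[1]+.5)/6-.5+145)
    print(nm,loc("top",*g(T,295),z),loc("scene",*g(S,245),z))
print(R.from_quat(ctrl.get_orientation()).as_euler('zyx',degrees=True),ctrl.get_finger_gap())
E
```

```text
pl [ 0.62284517 -0.03263238] [ 0.61876192 -0.02883581]
key [ 0.52534707 -0.18933258] [ 0.52520526 -0.18359208]
reset [ 0.53632586 -0.25397862] [ 0.53614453 -0.24835574]
coll [0.4833944  0.00158616] [0.4815239  0.00606153]
flange [ 0.62214606 -0.03260242] [ 0.62188633 -0.02602443]
[-1.79845395e+01 -4.36979794e-02 -1.79884709e+02] 1.0024280658549747
```

```bash
python3 - <<'E'
from h import *
import cv2
ctrl.gripper_close(20)
q=[1,0,0,0]
ctrl.movep([.6215,-.0305,.20],q)
ctrl.move_linear([.6215,-.0305,.124],vel=.1)
print(ctrl.get_position(),ctrl.get_finger_gap(),ctrl.get_force(),ctrl.get_clock(),ctrl.get_qpos())
f=lambda a:cv2.resize(a,None,fx=4,fy=4,interpolation=cv2.INTER_CUBIC)
t=ctrl.read_camera("top")[130:230,280:380];s=ctrl.read_camera("scene")[150:250,245:345]
cv2.imwrite("pics/h1.png",np.hstack([f(t),f(s)])[:,:,::-1])
E
```

```text
[ 0.62213872 -0.03042645  0.1247825 ] -0.0018316385776532636 [ 0.71044024  0.11684606 -0.20253859] 4.1583 [ 0.31540847  0.58658635 -0.45028397  1.45775443  0.26636851  1.15633649
 -1.74722431]
```

View pics/h1.png

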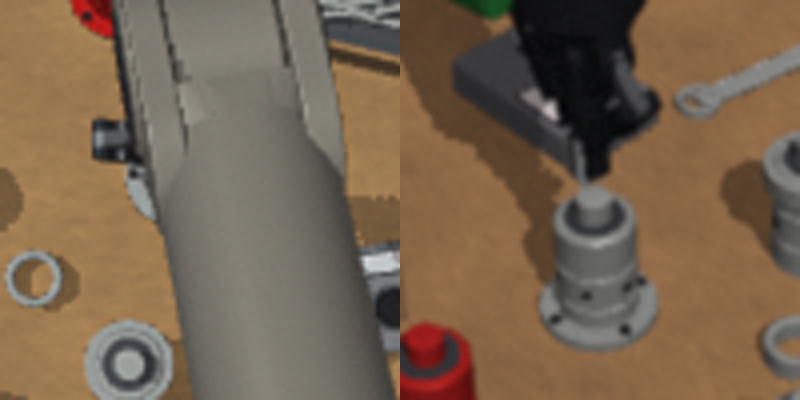

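The scene half shows the shut fingertips just above the plunger top, with the tip end at about (592,180) and the plunger top at (595,195). I'll enlarge this and overlay where the calibration expects the tip and plunger.

```bash
python3 - <<'E'
from h import *
import cv2
s=ctrl.read_camera("scene")[165:225,258:328]
im=cv2.resize(s,None,fx=10,fy=10,interpolation=cv2.INTER_CUBIC)[:,:,::-1].copy()
c=ctrl.get_calibration("scene");E=np.linalg.inv(c["extrinsics"]);f=200/np.tan(np.radians(c["vfov"]/2))
p=ctrl.get_position()
def pr(P):
    a=E[:3,:3]@P+E[:3,3];u=a[:2]/a[2]*f+[c["cx"],c["cy"]];return (u-[258,165]+.5)*10-.5
for P,col in(((p[0],p[1],p[2]-.014),(0,255,255)),((p[0],p[1],.096),(0,0,255))):
    u=pr(np.array(P));print(u);cv2.drawMarker(im,tuple(int(x) for x in u),col,0,16,1)
for dx in(-.011,.011):
  for dy in(-.011,.011):
    cv2.circle(im,tuple(int(x) for x in pr(np.array([p[0]+dx,p[1]+dy,p[2]-.014]))),3,(0,255,0),1)
cv2.imwrite("pics/h2.png",im)
E
```

```text
[338.73804447 292.74118815]
[341.20700953 340.57040122]
```

View pics/h2.png

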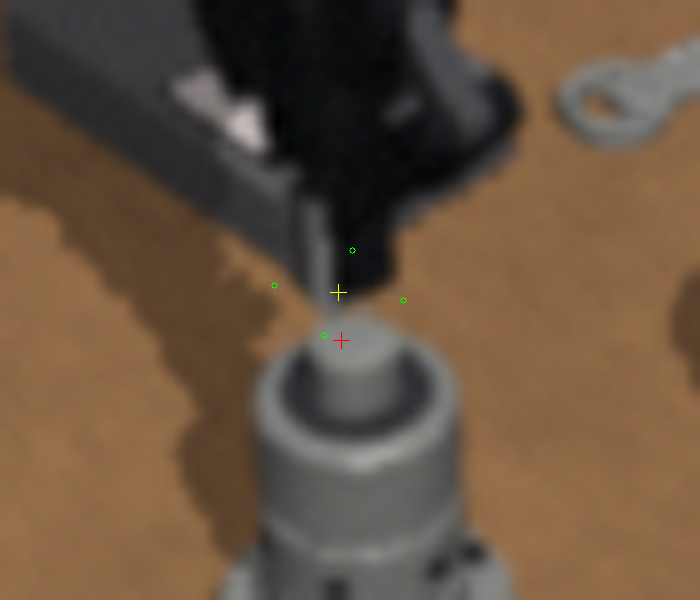

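The plunger is about 3–4 mm toward +y of the tip, so I'll press at (0.622, -0.028) in small steps, watching the force.

```bash
cat >>h.py <<'E'
def press(x,y,z0,zmin,fstop,top):
    z=z0
    while z>zmin:
        ctrl.move_linear([x,y,z],vel=.02); ctrl.dwell(.05)
        f=ctrl.get_force(); p=ctrl.get_position()
        print("%.4f %.4f"%(z,p[2]),np.round(f,1))
        if f[2]>fstop: break
        z-=.001
    ctrl.dwell(.2); print("hold",ctrl.get_position(),ctrl.get_force())
    ctrl.move_linear([x,y,z+.012],vel=.03); ctrl.move_linear([x,y,top],vel=.1)
    print(ctrl.get_clock(),ctrl.get_force())
E
python3 - <<'E'
from h import *
ctrl.move_linear([.622,-.028,.122],vel=.05)
ctrl.move_linear([.622,-.028,.113],vel=.03)
press(.622,-.028,.111,.097,8.5,.15)
E
```

```text
0.1110 0.1110 [0.2 0.6 0.4]
0.1100 0.1102 [ 0.4 -0.1  0.5]
0.1090 0.1093 [0.3 0.5 1.3]
0.1080 0.1082 [0.5 0.5 2.1]
0.1070 0.1072 [ 0.7 -0.5  2.3]
0.1060 0.1062 [ 0.6 -0.5  3.3]
0.1050 0.1052 [ 0.8 -0.1  4.9]
0.1040 0.1041 [1.2 0.  4.9]
0.1030 0.1032 [ 1.4 -0.3  5.1]
0.1020 0.1024 [0.5 0.3 5.8]
0.1010 0.1022 [-0.2 -0.3  9.4]
hold [ 0.62225635 -0.02795321  0.10216196] [-1.87772912  0.63141082  8.45930707]
9.575 [ 0.05412251  0.39266232 -1.35609569]
```

The plunger went from contact at 0.110 to its stop at 0.102, the full 8 mm, and then released. I'll move over the count key and check alignment while confirming the sleeve is undisturbed.

```bash
python3 - <<'E'
from h import *
import cv2
ctrl.move_linear([.622,-.028,.20],vel=.15)
ctrl.move_linear([.5265,-.1855,.20],vel=.15)
ctrl.move_linear([.5265,-.1855,.066],vel=.12)
print(ctrl.get_position(),ctrl.get_force(),ctrl.get_clock())
s=ctrl.read_camera("scene")[135:240,245:345]
cv2.imwrite("pics/k1.png",cv2.resize(s,None,fx=5.7,fy=5.7,interpolation=cv2.INTER_CUBIC)[:,:,::-1])
E
```

```text
[ 0.52730757 -0.18564741  0.0668629 ] [ 0.24194588  0.25393846 -0.42555418] 12.7
```

View pics/k1.png

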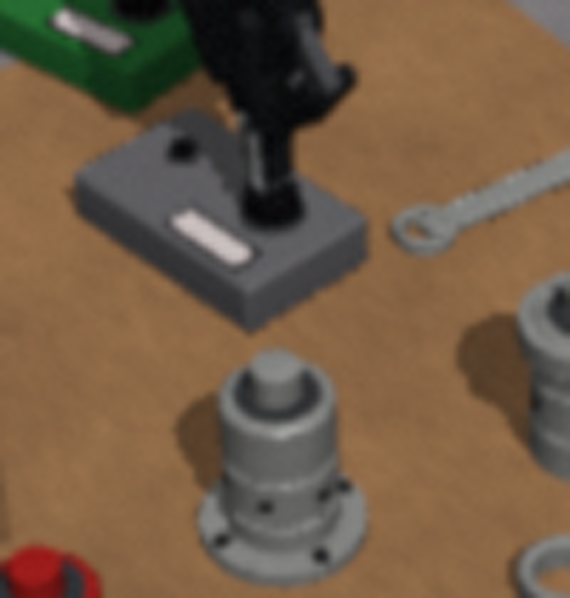

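The fingertips, at about (268,185), are right above the count key at (273,203). The sleeve stands unchanged with its plunger up. Now I press the key.

```bash
python3 - <<'E'
from h import *
ctrl.move_linear([.5265,-.1845,.061],vel=.03)
press(.5265,-.1845,.059,.047,8.5,.12)
import cv2
ctrl.move_linear([.50,-.1845,.22],vel=.15)
s=ctrl.read_camera("scene")[100:300,200:420]
cv2.imwrite("pics/end.png",cv2.resize(s,None,fx=3,fy=3)[:,:,::-1])
E
```

```text
0.0590 0.0589 [0.2 0.2 1.1]
0.0580 0.0582 [-0.4  0.   1. ]
0.0570 0.0572 [ 0.1 -0.6  2. ]
0.0560 0.0562 [ 1.  -0.1  2.5]
0.0550 0.0551 [0.6 0.4 2.8]
0.0540 0.0542 [ 1.3 -0.4  3.1]
0.0530 0.0531 [ 0.7 -0.6  3.3]
0.0520 0.0521 [ 0.2 -0.4  5.1]
0.0510 0.0521 [-1.7 -0.6 10.2]
hold [ 0.52676376 -0.18456965  0.05207118] [-0.4678696   0.02967107 10.66444358]
17.2333 [-0.11462394 -0.00426801 -0.11340481]
```

View pics/end.png

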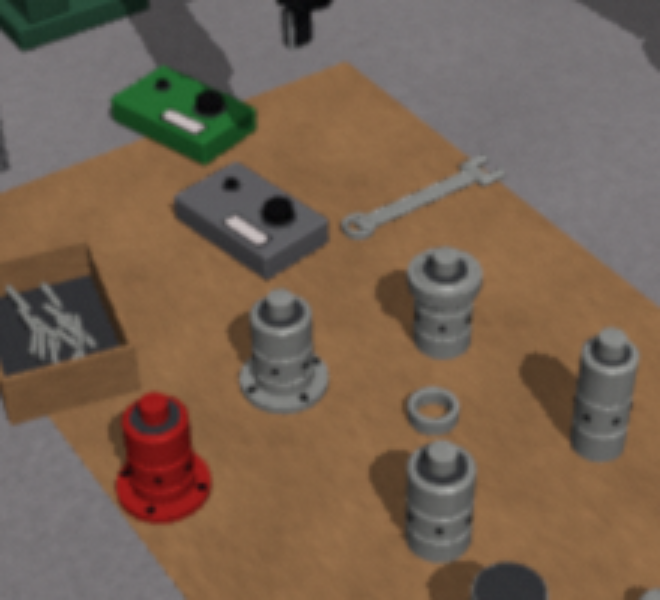

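The count key went its full 6 mm to the stop and is back up. All sleeves are standing as before and the arm is clear, so I'll hand in.

```bash
python3 -c "
from workcell import ctrl
print(ctrl.job_done())"
```

```text
the job is handed in; nothing more can be done
None
```

I pressed the flanged sleeve's plunger fully in and released it, then pressed the grey counter's count key fully down and released it. Both sprang back up, nothing else appeared disturbed, and the job is handed in.

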